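Slide the sensor core along the bent conductor to its end stop and start the test

TASK

On the calibration jig, slide the ring-shaped core along the bent copper rod, round both bends, until it has pushed the white gauge sleeve fully home, and press it lightly but firmly (about 8 N, for a second) against that stop. Leave it there, let go, and then press the button on the test box. Be gentle: never load the rod, or the core on it, with more than 20 N. Leave the housing and the module that lie on the jig where they are.

Things in the scene. Friction and masses are not known exactly. Their poses are not given: they have to be found in the camera images.
- jig: Calibration jig, fixed to the bench: aluminium plate 240 (x) x 360 (y) x 16 mm; origin under its centre. Above it a copper rod 8 mm thick runs level, axis 120 mm above the bench, on two white posts (16 mm thick) under its ends, a brass cap (24 mm) on each end, so the core cannot come off. The rod is stiff and does not give. Its course is told under rod_start and plate_centre.
- rod_start (a point): The rod's start on its axis, in the jig at x -55, y -150, z 120 mm; axes as the jig's. By the drawing, seen from above, the rod runs from here along the jig's +y for 80 mm, bends 0.95 rad clockwise (to +x) at 30 mm axis radius, runs straight 80 mm, bends 0.95 rad back at 30 mm radius, then runs straight; the face of the gauge sleeve is 43 mm after that second bend.
- plate_centre (a point): Centre of the jig plate's top, 16 mm above the bench; axes as the jig's. The rod above it is bent by hand and differs from the drawing each time: the first two straights by up to 12 mm each in length, each bend by up to 0.15 rad, the sleeve's place on the last leg by up to 10 mm. Only the rod's start is measured; the rest must be felt or seen.
- core: Grey toroid core on the rod's first straight: a loose ring, outside 40 mm, bore 14 mm, 12 mm thick along its axis, 0.09 to 0.17 kg; origin at its centre, y axis along its bore. It hangs with its centre 3 mm below the rod's axis; when centred it has 3 mm play all round. It slides with light friction. It can be taken across its outside from above, fingers either side of the rod.
- gauge (a joint): How far the white gauge sleeve (disc 28 mm across, 5 mm thick, on the rod's last leg) has been pushed along the leg: 0 out, 0.015 m fully in, against a black rubber bumper that yields about 1 mm for 5 N. A very weak spring (under 0.2 N) brings the sleeve back out, but not against the core, which stays where it is let go.
- start_top (a point): Centre of the top of the test box's only button (black, 28 mm across, in a steel ring on top of a 100 x 100 x 50 mm aluminium box). It is pressed straight down. The box may stand left or right of the jig; a grey box of that size without a button stands on the other side.
- start (a joint): Travel of that button: 0 up, 0.006 m fully down (about 5 N); it springs back.
- housing: Small open white housing, 36 x 50 x 24 mm, lying on the jig's plate; origin under its centre. Not to be moved.
- module: Small grey module, 35 x 50 x 18 mm, lying on the jig's plate; origin under its centre. Not to be moved.
There are look-alikes about, which are no part of the job. Leave any purple look-alike of the core alone.

How it is judged:
By the outcome, as a careful person would: the job done as asked, in the order asked, and still so for the second after the job is handed in, with the robot touching nothing.
It also fails if it takes over 72 s, if anything falls off the work surface, if the arm or the gripper's body presses on something with over 40 N, if the wrist force passes 120 N, or if a joint passes its speed limit or range.

ROBOT

A 7-joint arm with a two-finger parallel gripper is mounted at the origin on the work surface. World frame = base frame: x ahead of the robot, y to its left, z up, the work surface at z = 0. Lengths are in m, angles in degrees, forces in N, time in s.
With the tool pointing down it reaches from about 0.425 to 0.825 m from the base axis. Payload 3.6 kg.
Tool frame: the origin (TCP) lies at the very end of the fingers, on their centre line; the grasp point (between the pads) lies 19 mm behind it; z points along the fingers, y is the line along which they close (so a half turn about z gives the same grasp; the last joint's range is limited). The gripper opens to 85 mm and grips with 20 to 120 N. Pads are 22 mm wide; open, the fingers measure 114 mm over their backs; the gripper's body (76 mm by 85 mm) begins 54 mm behind the grasp point. The pads swing forward as they close: fully open they stand 13 mm farther back than shut.
Start: joints at [75.544, 35.231, -0.722, 81.555, 0.464, 63.22, -2.315], TCP at [0.146, -0.633, 0.231] pointing down, gripper open.
Joint ranges: [-178.69, 178.69], [-17.37, 117.87], [-77.05, 75.6], [15.02, 138.74], [-78.02, 258.01], [0.78, 113.62], [-162.83, 162.83]. Speed limits (degrees/s): [159.86, 159.86, 180, 180, 180, 180, 180].

INTERFACE

Orientations are given as a 3x3 rotation matrix whose columns are the frame's x, y, z axes.
In Python, from rig import bot gives the robot as it stands. The module is installed in compiled form; this text tells all that it offers.
- The arm moves only by the shell command python3 -m inch 'ROWS' [FORCE]. ROWS is text: rows parted by semicolons, each of 7 numbers parted by spaces: the shift along the tool's x, y, z in cm, then the turn, a rotation vector about the tool's x, y, z in rad, then the finger opening in cm, from 0 to 8.54. A call has exactly 8 rows; each row is the pose to reach, as a shift and turn from the pose commanded when the call began, along the tool's axes at that moment; what a row does not reach only later rows make up. A row lasts 1/8 s, in which the tool goes at most 62.5 mm and 10.7 degrees, less where a joint would pass 70% of its speed; a pose out of reach is approached as far as the arm can. A call with a gripper value outside its range is refused whole. The fingers move at their own pace and stop on an object; FORCE is the grip in N (left out, the last holds). Time passes only in rows, so rows that repeat a pose let the fingers close, or fill a call up. It gives the time, the measured TCP pose, the force, the opening and the grip force at its end, in the units of the state.
- bot.sense(): the state, without advancing time (a new reading comes with each control period).
- bot.get_image(name): name is "scene" or "top"; returns the picture (400x640x3 uint8, blue, green, red); there is no depth.
- bot.camera_info(name): a dict with "fx", "fy", "cx", "cy" (pixels), "k1" (the pictures are not rectified: a ray, as slopes to the right and down, at radius r is drawn at 1 + k1 r^2 times it, then the intrinsics apply), "eye" and "orientation" of the camera in the world. Camera axes: x right, y down, z forward; pixel columns grow to the right and rows downward; lengths in m; the calibration is good to about 2 mm. A picture is of the moment at which its call begins. camera_info takes no time and is no camera call.
- bot.sign_off(): hands the job in; it is judged then, once.
The state is a dict: "t": time; "joint_positions": joint angles; "dq": joint speeds; "joint_efforts": joint torques, N m; "eef_pos": TCP position; "ee_rot": TCP orientation; "force": force on the tool from outside, world axes, zero at the start; "torque": the same for the moment, N m; "grip_width": finger opening in m; "grip_force": force on a finger pad.
Only numpy, scipy, OpenCV 4.12 (cv2) and the standard library are available. Lean on these libraries where they do the work, as an engineer would, in place of code of your own. Each camera call takes 0.05 s, during which the arm holds its last target. There are 200 camera calls.

## Working session

There is one attempt and no reset: what is moved stays moved. The work goes in short steps, Python scripts to look and compute and a shell command to move; the robot and the scene stay as the last step left them, time stands still between calls to the robot, and variables do not carry over. Pictures are saved under pics/ and viewed, at most 10 in all, crops included, and the job is handed in when it is done.

```bash
mkdir -p pics; python3 - <<'E'
from rig import bot
import cv2
for n in("scene","top"):
    cv2.imwrite(f"pics/{n}0.png",bot.get_image(n)); print(n,bot.camera_info(n))
s=bot.sense(); print(s["t"],s["eef_pos"],s["ee_rot"],s["force"],s["grip_width"])
E
```

```text
scene {'fx': 399.61711637685477, 'fy': 399.61711637685477, 'cx': 319.282688246804, 'cy': 202.85867815256597, 'k1': -0.02632887983075522, 'eye': array([ 0.76545935, -0.41927653,  0.69873198]), 'orientation': array([[ 0.87724451,  0.39671138, -0.27030013],
       [ 0.47980496, -0.74236086,  0.46764041],
       [-0.01514197, -0.53992632, -0.84157607]])}
top {'fx': 432.1528903342784, 'fy': 432.1528903342784, 'cx': 317.09451209362254, 'cy': 200.26043424795193, 'k1': -0.0183291099692821, 'eye': array([ 0.46346405, -0.11249945,  0.86191008]), 'orientation': array([[-0.02282088, -0.98859029,  0.14889075],
       [-0.99973245,  0.02200411, -0.00713092],
       [ 0.00377335, -0.14901365, -0.98882794]])}
0.1 [ 0.1453955  -0.63283518  0.23025579] [[ 9.74611657e-01  2.23901473e-01 -4.99145603e-04]
 [ 2.23902029e-01 -9.74609053e-01  2.25282973e-03]
 [ 1.79400720e-05 -2.30739383e-03 -9.99997338e-01]] [ 0.42401923 -0.04961096  0.09238359] 0.08533493406543008
```

View pics/scene0.png

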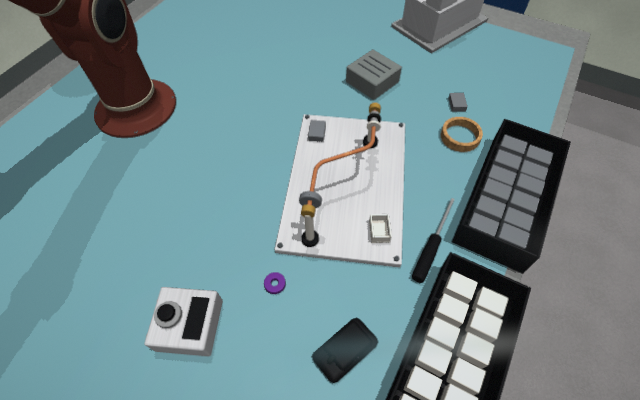

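View pics/top0.png

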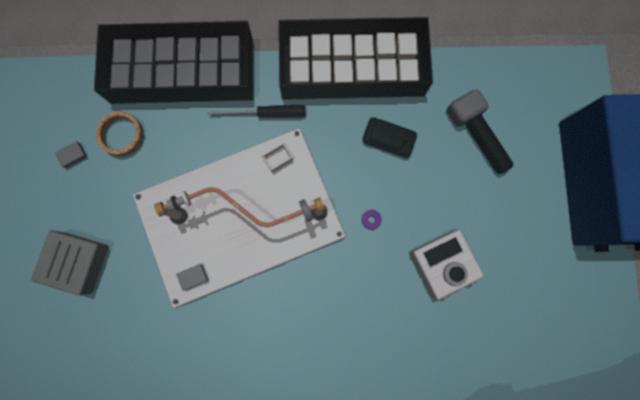

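Core candidates: the grey ring on the rod at scene (310,200) / top (307,211); the purple ring at scene (275,283) / top (371,219), a decoy; and the orange ring at scene (461,133). I choose the grey one on the rod. Button candidates: the box with the black button at scene (168,314) / top (456,273), and the plain grey slotted box at scene (373,72). I choose the first.

```bash
cat > h.py <<'E'
import numpy as np, cv2
from rig import bot
def K(c): return np.array([[c["fx"],0,c["cx"]],[0,c["fy"],c["cy"]],[0,0,1]])
def proj(c,P):
    R=c["orientation"].T; P=np.atleast_2d(np.asarray(P,float))
    q=cv2.projectPoints(P,cv2.Rodrigues(R)[0],-R@c["eye"],K(c),np.array([c["k1"],0,0,0,0.]))[0]
    return q.reshape(-1,2)
def back(c,uv,z):
    n=cv2.undistortPoints(np.asarray(uv,float).reshape(-1,1,2),K(c),np.array([c["k1"],0,0,0,0.])).reshape(-1,2)
    d=np.c_[n,np.ones(len(n))]@c["orientation"].T
    return c["eye"]+d*((z-c["eye"][2])/d[:,2])[:,None]
E
python3 - <<'E'
from h import *
for n,b in(("scene",(275,90,415,270)),("top",(125,120,355,315))):
    im=cv2.imread(f"pics/{n}0.png"); x0,y0,x1,y1=b
    hsv=cv2.cvtColor(im,cv2.COLOR_BGR2HSV)
    m=((hsv[...,0]<16)&(hsv[...,1]>90)&(hsv[...,2]>70)).astype(np.uint8)
    mm=np.zeros_like(m); mm[y0:y1,x0:x1]=m[y0:y1,x0:x1]; np.save(n+"m.npy",mm)
    cr=cv2.resize(im[y0:y1,x0:x1],None,fx=3,fy=3,interpolation=cv2.INTER_CUBIC)
    mk=cv2.resize(mm[y0:y1,x0:x1]*255,None,fx=3,fy=3); 
    if n=="scene": cr=np.hstack([cr[:540],np.zeros((540,10,3),np.uint8)]);
    c2,_=cv2.findContours(mk,cv2.RETR_LIST,cv2.CHAIN_APPROX_NONE)
    cv2.drawContours(cr,c2,-1,(0,255,0),1); cv2.imwrite(f"pics/{n}crop.png",cr); print(cr.shape)
c=bot.camera_info("top")
J=back(c,[(138,197),(297,134),(339,234),(176,301)],.016); print("screws",J.round(4))
c=bot.camera_info("scene")
print("screws scene",back(c,[(306,118),(401,125),(397,258),(280,245)],.016).round(4))
E
```

```text
(540, 430, 3)
(585, 690, 3)
screws [[ 0.6053  0.2367  0.016 ]
 [ 0.7275 -0.081   0.016 ]
 [ 0.5231 -0.1599  0.016 ]
 [ 0.4017  0.1561  0.016 ]]
screws scene [[ 0.4046  0.1537  0.016 ]
 [ 0.6103  0.2373  0.016 ]
 [ 0.7323 -0.0787  0.016 ]
 [ 0.5259 -0.1589  0.016 ]]
```

View pics/topcrop.png

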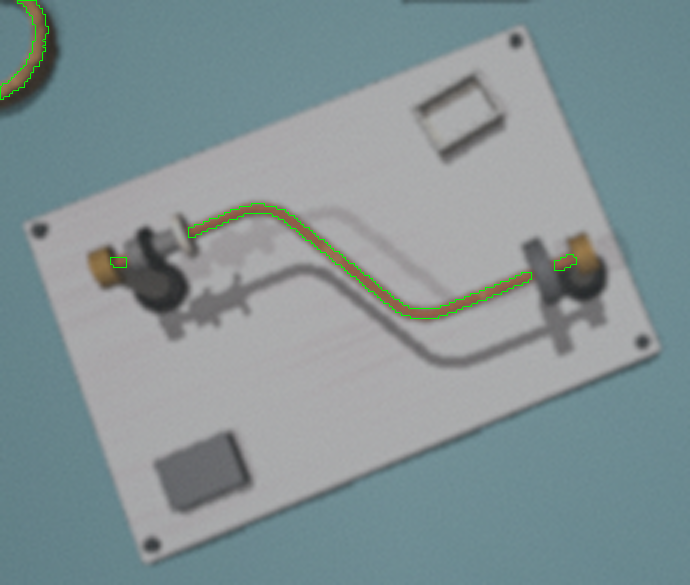

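View pics/scenecrop.png

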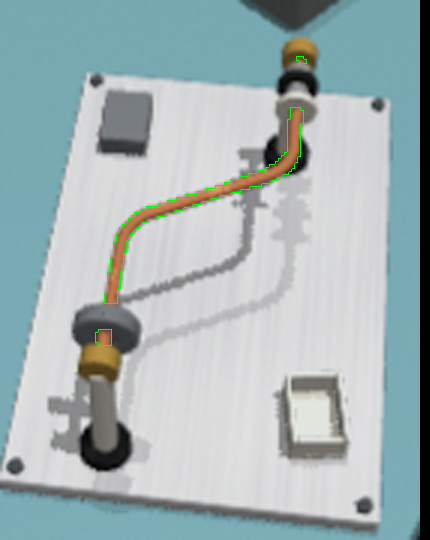

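The crops confirm the choice. Top crop: the grey core sits on the rod at (543,271), full-frame (306,210), right beside the start cap. The sleeve's face meets the rod at crop (190,232), full-frame (188,197). The copper masks are clean, so I fit the rod model to both pictures.

```bash
cat >> h.py <<'E'
def path(p,s):
    "rod axis point & heading (jig frame) at arc length s; p=L1,a1,L2,a2"
    L1,a1,L2,a2=p; r=.03
    k=[L1,L1+r*a1,L1+r*a1+L2,L1+r*(a1+a2)+L2]
    x,y,h=-.055,-.150,0.   # h: clockwise from +y
    prev=0
    for e,kind in zip(k+[9],[0,1,0,-1,0]):
        d=min(s,e)-prev
        if kind==0: x+=d*np.sin(h); y+=d*np.cos(h)
        else:
            h2=h+kind*d/r
            x+=kind*r*(np.cos(h)-np.cos(h2)); y+=kind*r*(np.sin(h2)-np.sin(h)); h=h2
        prev=e
        if s<=e: break
    return x,y,h
def world(j,p,s,off=(0,0)):
    x,y,h=path(p,s); c,q=np.cos(j[2]),np.sin(j[2])
    return np.array([j[0]+c*x-q*y+off[0], j[1]+q*x+c*y+off[1], .12]), j[2]+np.pi/2-h
E
cat > fit.py <<'E'
from h import *
from scipy.optimize import least_squares
from scipy.spatial import cKDTree
C={n:bot.camera_info(n) for n in("scene","top")}
scr=np.array([[-.11,.17],[.11,.17],[.11,-.17],[-.11,-.17]])
spx={"top":[(176,301),(138,197),(297,134),(339,234)],"scene":[(306,118),(401,125),(397,258),(280,245)]}
bx={"scene":(300,120,380,192),"top":(185,180,303,228)}
M={}
for n in C:
    m=np.load(n+"m.npy"); v,u=np.nonzero(m); b=bx[n]
    k=(u>=b[0])&(u<b[2])&(v>=b[1])&(v<b[3]); M[n]=back(C[n],np.c_[u,v][k],.12)[:,:2]
ss=np.linspace(.02,.29,541)
def res(q):
    j=q[:3];p=q[3:7];r=[]
    ax=np.array([world(j,p,s)[0][:2] for s in ss]); hd=np.array([world(j,p,s)[1] for s in ss])
    for n,o in(("scene",q[7:9]),("top",q[9:11])):
        d,i=cKDTree(ax+o).query(M[n]); dd=M[n]-ax[i]-o
        r.append((-dd[:,0]*np.sin(hd[i])+dd[:,1]*np.cos(hd[i]))/.002/3)
        R=np.array([[np.cos(j[2]),-np.sin(j[2])],[np.sin(j[2]),np.cos(j[2])]])
        P=scr@R.T+j[:2]+o
        r.append(((back(C[n],spx[n],.016)[:,:2]-P)/.001).ravel())
    r.append(q[7:11]/.002); r.append((q[3:7]-[.08,.95,.08,.95])/[.05,.3,.05,.3])
    return np.concatenate(r)
f=least_squares(res,[.566,.038,.366,.08,.95,.08,.95,0,0,0,0],diff_step=1e-4)
q=f.x; print("jig",q[:3].round(4),"rod",q[3:7].round(4),"off",q[7:].round(4),"cost",f.cost,len(f.fun))
np.save("q.npy",q); j,p=q[:3],q[3:7]
def s_at(n,uv,o):
    w=back(C[n],[uv],.12)[0,:2]-o; d=[np.linalg.norm(world(j,p,s)[0][:2]-w) for s in np.linspace(0,.36,721)]
    return np.argmin(d)*.0005,min(d)
ends=[p[0],p[0]+.03*p[1],p[0]+.03*p[1]+p[2],p[0]+.03*(p[1]+p[3])+p[2]]; print("bend s",np.round(ends,4))
print("core s",s_at("top",(306,210.3),q[9:]),"sleeve face s",s_at("top",(188.3,197.3),q[9:]),s_at("scene",(275+296/3,90+107/3),q[7:9]))
print("cap s (top)",s_at("top",(125+585/3,120+252/3),q[9:]))
for n,uv in(("top",(456.5,273)),("scene",(167.5,313.5))): print("button",n,back(C[n],[uv],.055)[0].round(4))
for s in [.02,.0205,.03]: print(s,world(j,p,s))
E
python3 fit.py
```

```text
jig [0.5664 0.0382 0.3704] rod [0.086  1.0635 0.0782 1.0751] off [ 0.0013  0.0001 -0.0013 -0.0001] cost 49.771106702926026 738
bend s [0.086  0.1179 0.1962 0.2284]
core s (np.float64(0.025500000000000002), np.float64(0.0008766770429067249)) sleeve face s (np.float64(0.2575), np.float64(0.0003904427079443981)) (np.float64(0.262), np.float64(0.0006466529858603764))
cap s (top) (np.float64(0.0), np.float64(0.00111136522225997))
button top [ 0.4433 -0.3728  0.055 ]
button scene [ 0.4424 -0.3686  0.055 ]
0.02 (array([ 0.56217257, -0.1029402 ,  0.12      ]), np.float64(1.941215506276745))
0.0205 (array([ 0.56199156, -0.10247412,  0.12      ]), np.float64(1.941215506276745))
0.03 (array([ 0.5585525 , -0.09361845,  0.12      ]), np.float64(1.941215506276745))
```

```bash
cat > plan.py <<'E'
# plan.py s dz [lat] : shift/turn from measured pose to TCP above rod arc s (TCP z = dz), tool x along the rod; or: plan.py xy X Y Z HEADdeg
import sys
from h import *
from scipy.spatial.transform import Rotation as Ro
q=np.load("q.npy"); a=sys.argv[1:]; st=bot.sense(); R=np.array(st["ee_rot"])
def tgt(P,h):
    c,s=np.cos(h),np.sin(h); T=np.array([[c,s,0],[s,-c,0],[0,0,-1.]])
    d=R.T@(np.array(P)-st["eef_pos"])*100; v=Ro.from_matrix(R.T@T).as_rotvec()
    print("shift cm",d.round(3),"turn",v.round(4),"target",np.round(P,4),round(np.degrees(h),1))
if a[0]=="xy": tgt([float(v) for v in a[1:4]],np.radians(float(a[4])))
else:
    for s in a[1:]:
        P,h=world(q[:3],q[3:7],float(s)); P[2]=float(a[0]); tgt(P,h)
print("t",round(st["t"],2),"eef",np.round(st["eef_pos"],4),"F",np.round(st["force"],1),"w",round(st["grip_width"],4),"gf",st["grip_force"])
E
python3 plan.py .20 .0255
```

```text
shift cm [ 52.405 -42.85    3.125] turn [-1.7000e-03 -2.0000e-03 -1.7154e+00] target [ 0.5602 -0.0978  0.2   ] 111.2
t 0.1 eef [ 0.1454 -0.6328  0.2303] F [ 0.4 -0.   0.1] w 0.0853 gf 0.0
```

```bash
python3 -m inch '3 -2.5 0 0 0 -0.1 8.5; 7 -6 0 0 0 -0.25 8.5; 11 -9 0 0 0 -0.42 8.5; 15.5 -12.5 0 0 0 -0.6 8.5; 20 -16 0 0 0 -0.78 8.5; 24.5 -20 0 0 0 -0.95 8.5; 29 -23.5 0 0 0 -1.1 8.5; 33 -27 0 0 0 -1.2 8.5' 30; python3 plan.py .20 .0255
```

```text
t: 1.1
eef_pos: [0.4076, -0.2947, 0.2312]
ee_rot: [[0.14, 0.99, 0.0], [0.99, -0.14, 0.0], [0.0, -0.0, -1.0]]
force: [0.2, 0.1, -0.6]
grip_width: 0.0856
grip_force: 0.0
shift cm [21.631 12.34   3.123] turn [ 0.000e+00 -3.000e-04 -5.113e-01] target [ 0.5602 -0.0978  0.2   ] 111.2
t 1.1 eef [ 0.4076 -0.2947  0.2312] F [ 0.2  0.1 -0.6] w 0.0856 gf 0.0
```

```bash
python3 -m inch '3 1.7 0 0 0 -0.07 8.5; 7 4 0.5 0 0 -0.17 8.5; 11.5 6.5 1 0 0 -0.28 8.5; 16 9 2 0 0 -0.4 8.5; 19.5 11 2.5 0 0 -0.48 8.5; 21.2 12.1 3 0 0 -0.511 8.5; 21.63 12.34 3.12 0 0 -0.511 8.5; 21.63 12.34 3.12 0 0 -0.511 8.5' 30; python3 - <<'E'
from h import *
for n,b in(("scene",(270,120,390,250)),("top",(250,150,370,260))):
    im=bot.get_image(n); x0,y0,x1,y1=b; cv2.imwrite(f"pics/{n}1.png",im)
a=cv2.resize(cv2.imread("pics/scene1.png")[100:250,230:390],None,fx=3,fy=3,interpolation=cv2.INTER_CUBIC)
cv2.imwrite("pics/c1.png",a)
E
python3 plan.py .20 .0255
```

```text
t: 2.1
eef_pos: [0.5593, -0.1019, 0.1999]
ee_rot: [[-0.355, 0.935, -0.001], [0.935, 0.355, -0.001], [-0.001, -0.002, -1.0]]
force: [-0.3, -0.3, 0.7]
grip_width: 0.0852
grip_force: 0.0
shift cm [0.395 0.247 0.021] turn [-0.0012  0.0012 -0.0077] target [ 0.5602 -0.0978  0.2   ] 111.2
t 2.2 eef [ 0.5593 -0.1024  0.2002] F [-0.7 -0.3 -0.3] w 0.0845 gf 0.0
```

View pics/c1.png

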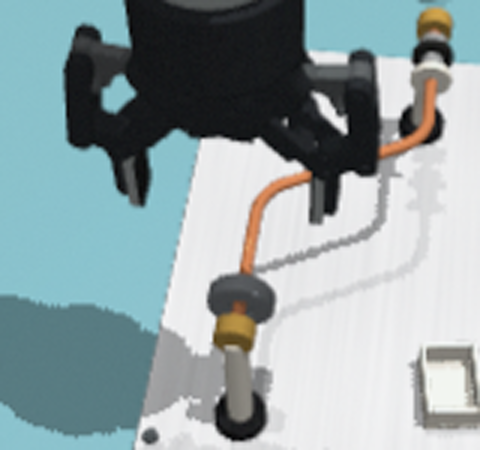

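The gripper hovers clear over the rod, just past the core. The grey core is at crop (240,297), next to the cap. Nothing has been disturbed, so I settle and go down.

```bash
python3 -m inch '0.2 0.1 1 0 0 0 8; 0.3 0.2 2.5 0 0 0 7.5; 0.35 0.2 4 0 0 0 7; 0.35 0.2 5.5 0 0 0 6.5; 0.35 0.2 7 0 0 0 6; 0.35 0.2 8.5 0 0 0 5.6; 0.35 0.2 9.7 0 0 0 5.2; 0.35 0.2 9.7 0 0 0 5.2' 20; python3 plan.py .096 .0255
```

```text
t: 3.2
eef_pos: [0.56, -0.0962, 0.102]
ee_rot: [[-0.358, 0.934, -0.002], [0.934, 0.358, 0.0], [0.001, -0.002, -1.0]]
force: [-0.1, 0.3, 0.2]
grip_width: 0.0521
grip_force: 0.0
shift cm [-0.157 -0.04   0.602] turn [-0.0019 -0.001  -0.0043] target [ 0.5602 -0.0978  0.096 ] 111.2
t 3.2 eef [ 0.56   -0.0962  0.102 ] F [-0.1  0.3  0.2] w 0.0521 gf 0.0
```

```bash
python3 -m inch '-0.1 0 0.1 0 0 0 5; -0.15 0 0.2 0 0 0 4.6; -0.15 0 0.2 0 0 0 4.3; -0.15 0 0.2 0 0 0 4.1; -0.15 0 0.2 0 0 0 3.9; -0.15 0 0.2 0 0 0 3.7; -0.15 0 0.2 0 0 0 3.7; -0.15 0 0.2 0 0 0 3.7' 20; python3 - <<'E'
from h import *
im=bot.get_image("top"); cv2.imwrite("pics/top2.png",im)
a=cv2.resize(im[160:260,250:370],None,fx=3,fy=3,interpolation=cv2.INTER_CUBIC)
im=bot.get_image("scene"); b=cv2.resize(im[150:250,250:370],None,fx=3,fy=3,interpolation=cv2.INTER_CUBIC)
cv2.imwrite("pics/c2.png",np.hstack([a,b]))
E
python3 plan.py .096 .0255
```

```text
t: 4.2
eef_pos: [0.5611, -0.0978, 0.1013]
ee_rot: [[-0.358, 0.934, -0.0], [0.934, 0.358, -0.0], [-0.0, -0.0, -1.0]]
force: [-2.6, -0.4, 3.4]
grip_width: 0.0385
grip_force: 20.3
shift cm [ 0.023 -0.084  0.529] turn [-0.0003  0.0001 -0.0045] target [ 0.5602 -0.0978  0.096 ] 111.2
t 4.3 eef [ 0.561  -0.0977  0.1013] F [-2.7 -0.4  3.6] w 0.0385 gf 20.365816808771342
```

View pics/c2.png

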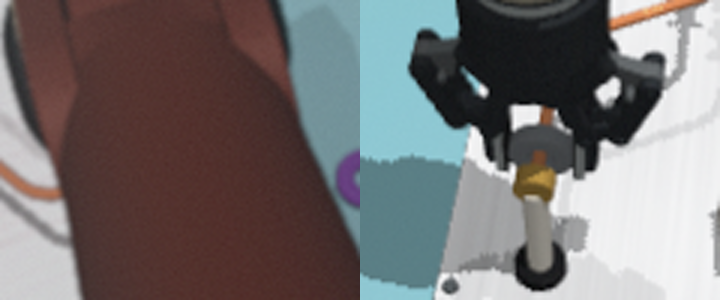

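The core is held between the pads, but the width of 38.5 mm and the +3.6 N lift suggest the pads are above the diameter. I'll reopen, go 8 mm lower, shift 1 mm toward -y and regrip.

```bash
python3 -m inch '0 0 0 0 0 0 4.8; 0 0 0 0 0 0 5; 0 -0.1 0.4 0 0 0 5; 0 -0.1 0.8 0 0 0 4.7; 0 -0.1 0.8 0 0 0 4.3; 0 -0.1 0.8 0 0 0 3.9; 0 -0.1 0.8 0 0 0 3.7; 0 -0.1 0.8 0 0 0 3.7' 20;  python3 plan.py .096 .0255|tail -1
```

```text
t: 5.3
eef_pos: [0.5602, -0.098, 0.0931]
ee_rot: [[-0.358, 0.934, -0.0], [0.934, 0.358, 0.0], [0.0, -0.0, -1.0]]
force: [-0.3, 0.7, -1.4]
grip_width: 0.0389
grip_force: 20.3
t 5.3 eef [ 0.5602 -0.098   0.0931] F [-0.3  0.7 -1.4] w 0.0389 gf 20.29775851406157
```

```bash
python3 -m inch '0 0 -0.1 0 0 0 3.7; 0 0 -0.2 0 0 0 3.7; 0 0 -0.3 0 0 0 3.7; 0.3 0 -0.3 0 0 0 3.7; 0.6 0 -0.3 0 0 0 3.7; 1 0 -0.3 0 0 0 3.7; 1.5 0 -0.3 0 0 0 3.7; 1.5 0 -0.3 0 0 0 3.7' 20;  python3 plan.py .096 .0405 .06
```

```text
t: 6.3
eef_pos: [0.5548, -0.0831, 0.0962]
ee_rot: [[-0.359, 0.933, -0.0], [0.933, 0.359, 0.0], [0.0, 0.0, -1.0]]
force: [0.2, 0.3, -1.9]
grip_width: 0.0395
grip_force: 20.3
shift cm [-0.067 -0.026  0.02 ] turn [ 0.0001 -0.0004 -0.0031] target [ 0.5548 -0.0838  0.096 ] 111.2
shift cm [ 1.883 -0.032  0.021] turn [ 0.0001 -0.0004 -0.0031] target [ 0.5477 -0.0657  0.096 ] 111.2
t 6.3 eef [ 0.5548 -0.0831  0.0962] F [ 0.2  0.3 -1.9] w 0.0395 gf 20.310315918177366
```

```bash
python3 -m inch '0.4 0 0 0 0 0 3.7; 1 0 0 0 0 0 3.7; 1.6 -0.02 0 0 0 0 3.7; 2.2 -0.03 0 0 0 0 3.7; 2.8 -0.03 0 0 0 0 3.7; 3.4 -0.03 0 0 0 0 3.7; 4 -0.03 0 0 0 0 3.7; 4 -0.03 0 0 0 0 3.7' 20;  python3 plan.py .096 .080 .087 .092 .097 .102 .107
```

```text
t: 7.3
eef_pos: [0.5402, -0.046, 0.0962]
ee_rot: [[-0.359, 0.933, 0.0], [0.933, 0.359, 0.0], [0.0, 0.0, -1.0]]
force: [-0.1, 0.0, -1.2]
grip_width: 0.0389
grip_force: 20.3
shift cm [-0.105 -0.012  0.023] turn [ 0.0002 -0.0003 -0.0032] target [ 0.5405 -0.047   0.096 ] 111.2
shift cm [ 0.595 -0.012  0.023] turn [ 0.0002 -0.0003  0.0288] target [ 0.5379 -0.0405  0.096 ] 109.4
shift cm [1.092 0.044 0.023] turn [ 1.000e-04 -3.000e-04  1.955e-01] target [ 0.5367 -0.0356  0.096 ] 99.8
shift cm [1.572 0.181 0.023] turn [ 1.000e-04 -3.000e-04  3.622e-01] target [ 0.5362 -0.0307  0.096 ] 90.3
shift cm [2.023 0.396 0.023] turn [ 1.000e-04 -3.000e-04  5.288e-01] target [ 0.5366 -0.0257  0.096 ] 80.7
shift cm [2.431 0.683 0.024] turn [ 1.000e-04 -4.000e-04  6.955e-01] target [ 0.5378 -0.0208  0.096 ] 71.2
t 7.3 eef [ 0.5402 -0.046   0.0962] F [-0.1  0.  -1.2] w 0.0389 gf 20.315021155402064
```

```bash
python3 -m inch '0.3 -0.01 0 0 0 0.01 3.7; 0.6 -0.01 0 0 0 0.03 3.7; 0.85 0.01 0 0 0 0.11 3.7; 1.09 0.04 0 0 0 0.195 3.7; 1.33 0.1 0 0 0 0.28 3.7; 1.57 0.18 0 0 0 0.36 3.7; 1.57 0.18 0 0 0 0.36 3.7; 1.57 0.18 0 0 0 0.36 3.7' 20;  python3 plan.py .096 .097 .102 .107 .112 .117 .122
```

```text
t: 8.3
eef_pos: [0.5364, -0.0315, 0.0961]
ee_rot: [[-0.007, 1.0, 0.0], [1.0, 0.007, -0.0], [-0.0, 0.0, -1.0]]
force: [0.7, -0.4, -1.8]
grip_width: 0.0389
grip_force: 20.3
shift cm [ 0.086 -0.014  0.012] turn [0.     0.     0.0017] target [ 0.5362 -0.0307  0.096 ] 90.3
shift cm [0.583 0.029 0.012] turn [0.     0.     0.1684] target [ 0.5366 -0.0257  0.096 ] 80.7
shift cm [1.067 0.153 0.012] turn [0.    0.    0.335] target [ 0.5378 -0.0208  0.096 ] 71.2
shift cm [1.523 0.356 0.012] turn [0.     0.     0.5017] target [ 0.5398 -0.0163  0.096 ] 61.6
shift cm [1.94  0.632 0.012] turn [0.     0.     0.6684] target [ 0.5426 -0.0121  0.096 ] 52.1
shift cm [2.323 0.953 0.012] turn [0.     0.     0.6998] target [ 0.5457 -0.0082  0.096 ] 50.3
t 8.3 eef [ 0.5364 -0.0315  0.0961] F [ 0.7 -0.4 -1.8] w 0.0389 gf 20.316958408802748
```

```bash
python3 -m inch '0.3 0 0 0 0 0.08 3.7; 0.58 0.03 0 0 0 0.165 3.7; 0.83 0.08 0 0 0 0.25 3.7; 1.07 0.15 0 0 0 0.335 3.7; 1.3 0.25 0 0 0 0.42 3.7; 1.52 0.355 0 0 0 0.5 3.7; 1.52 0.355 0 0 0 0.5 3.7; 1.52 0.355 0 0 0 0.5 3.7' 20;  python3 plan.py .096 .112 .117 .122 .127 .132 .137
```

```text
t: 9.3
eef_pos: [0.5398, -0.0164, 0.0961]
ee_rot: [[0.473, 0.881, -0.0], [0.881, -0.473, 0.0], [-0.0, -0.0, -1.0]]
force: [-0.1, -0.6, -0.8]
grip_width: 0.0393
grip_force: 20.3
shift cm [ 0.017 -0.001  0.012] turn [-0.0001  0.0001  0.0022] target [ 0.5398 -0.0163  0.096 ] 61.6
shift cm [0.515 0.042 0.012] turn [-1.000e-04  1.000e-04  1.688e-01] target [ 0.5426 -0.0121  0.096 ] 52.1
shift cm [1.005 0.14  0.012] turn [-1.000e-04  1.000e-04  2.003e-01] target [ 0.5457 -0.0082  0.096 ] 50.3
shift cm [1.495 0.24  0.012] turn [-1.000e-04  1.000e-04  2.003e-01] target [ 0.5489 -0.0044  0.096 ] 50.3
shift cm [1.985 0.339 0.012] turn [-1.000e-04  1.000e-04  2.003e-01] target [ 5.521e-01 -5.000e-04  9.600e-02] 50.3
shift cm [2.475 0.439 0.012] turn [-1.000e-04  1.000e-04  2.003e-01] target [0.5553 0.0033 0.096 ] 50.3
t 9.3 eef [ 0.5398 -0.0164  0.0961] F [-0.1 -0.6 -0.8] w 0.0393 gf 20.32395076006651
```

```bash
python3 -m inch '0.26 0.01 0 0 0 0.085 3.7; 0.51 0.04 0 0 0 0.165 3.7; 0.8 0.1 0 0 0 0.19 3.7; 1.2 0.18 0 0 0 0.2 3.7; 1.6 0.26 0 0 0 0.2 3.7; 2 0.34 0 0 0 0.2 3.7; 2.47 0.44 0 0 0 0.2 3.7; 2.47 0.44 0 0 0 0.2 3.7' 20;  python3 plan.py .096 .137 .187 .197 .202
```

```text
t: 10.3
eef_pos: [0.5557, 0.004, 0.0961]
ee_rot: [[0.639, 0.769, 0.0], [0.769, -0.639, 0.0], [0.001, 0.0, -1.0]]
force: [0.2, -0.4, -2.5]
grip_width: 0.0391
grip_force: 20.3
shift cm [-0.084  0.015  0.015] turn [ 0.     -0.0006  0.    ] target [0.5553 0.0033 0.096 ] 50.3
shift cm [4.916 0.015 0.017] turn [ 0.     -0.0006  0.    ] target [0.5873 0.0418 0.096 ] 50.3
shift cm [5.916 0.014 0.018] turn [ 0.     -0.0006 -0.0272] target [0.5937 0.0495 0.096 ] 51.8
shift cm [ 6.412 -0.041  0.018] turn [ 1.000e-04 -6.000e-04 -1.938e-01] target [0.5964 0.0536 0.096 ] 61.4
t 10.3 eef [0.5557 0.004  0.0961] F [ 0.2 -0.4 -2.5] w 0.0391 gf 20.330885080620646
```

```bash
python3 -m inch '0.5 0.01 0 0 0 0 3.7; 1.2 0.01 0 0 0 0 3.7; 1.9 0.01 0 0 0 0 3.7; 2.6 0.015 0 0 0 0 3.7; 3.3 0.015 0 0 0 0 3.7; 4 0.015 0 0 0 0 3.7; 4.8 0.015 0 0 0 0 3.7; 4.8 0.015 0 0 0 0 3.7' 20;  python3 plan.py .096 .187 .192 .197 .202 .207 .212 .217
```

```text
t: 11.3
eef_pos: [0.5867, 0.0413, 0.0961]
ee_rot: [[0.639, 0.769, 0.001], [0.769, -0.639, 0.001], [0.001, -0.0, -1.0]]
force: [0.2, 0.3, -2.0]
grip_width: 0.0392
grip_force: 20.3
shift cm [0.076 0.013 0.014] turn [-0.     -0.0009  0.0003] target [0.5873 0.0418 0.096 ] 50.3
shift cm [0.576 0.013 0.015] turn [-0.     -0.0009  0.0003] target [0.5905 0.0456 0.096 ] 50.3
shift cm [1.076 0.012 0.015] turn [-0.     -0.0009 -0.0268] target [0.5937 0.0495 0.096 ] 51.8
shift cm [ 1.572 -0.043  0.016] turn [ 1.000e-04 -9.000e-04 -1.935e-01] target [0.5964 0.0536 0.096 ] 61.4
shift cm [ 2.053 -0.179  0.016] turn [ 1.000e-04 -9.000e-04 -3.602e-01] target [0.5984 0.0582 0.096 ] 70.9
shift cm [ 2.504 -0.393  0.016] turn [ 2.000e-04 -9.000e-04 -5.268e-01] target [0.5996 0.0631 0.096 ] 80.5
shift cm [ 2.913 -0.68   0.017] turn [ 3.000e-04 -9.000e-04 -6.935e-01] target [0.6001 0.068  0.096 ] 90.0
t 11.3 eef [0.5867 0.0413 0.0961] F [ 0.2  0.3 -2. ] w 0.0392 gf 20.33554391004145
```

```bash
python3 -m inch '0.35 0.01 0 0 0 0 3.7; 0.7 0.01 0 0 0 0 3.7; 1.07 0.01 0 0 0 -0.03 3.7; 1.32 -0.01 0 0 0 -0.11 3.7; 1.57 -0.04 0 0 0 -0.195 3.7; 1.81 -0.1 0 0 0 -0.28 3.7; 2.05 -0.18 0 0 0 -0.36 3.7; 2.05 -0.18 0 0 0 -0.36 3.7' 20;  python3 plan.py .096 .207 .212 .217 .222 .227 .232
```

```text
t: 12.3
eef_pos: [0.5981, 0.0574, 0.0961]
ee_rot: [[0.328, 0.945, 0.0], [0.945, -0.328, 0.001], [0.001, -0.0, -1.0]]
force: [-0.1, 0.6, -0.9]
grip_width: 0.039
grip_force: 20.3
shift cm [0.089 0.005 0.014] turn [-0.0001 -0.0005 -0.0014] target [0.5984 0.0582 0.096 ] 70.9
shift cm [ 0.586 -0.037  0.014] turn [-1.000e-04 -5.000e-04 -1.681e-01] target [0.5996 0.0631 0.096 ] 80.5
shift cm [ 1.07  -0.161  0.014] turn [-0.     -0.0005 -0.3348] target [0.6001 0.068  0.096 ] 90.0
shift cm [ 1.527 -0.364  0.015] turn [ 0.000e+00 -5.000e-04 -5.014e-01] target [0.5996 0.073  0.096 ] 99.6
shift cm [ 1.943 -0.64   0.015] turn [ 1.000e-04 -5.000e-04 -6.681e-01] target [0.5984 0.0778 0.096 ] 109.1
shift cm [ 2.322 -0.965  0.015] turn [ 1.00e-04 -5.00e-04 -7.16e-01] target [0.5966 0.0825 0.096 ] 111.9
t 12.3 eef [0.5981 0.0574 0.0961] F [-0.1  0.6 -0.9] w 0.039 gf 20.33928595483303
```

```bash
python3 -m inch '0.3 0 0 0 0 -0.08 3.7; 0.58 -0.035 0 0 0 -0.165 3.7; 0.83 -0.09 0 0 0 -0.25 3.7; 1.07 -0.16 0 0 0 -0.335 3.7; 1.3 -0.255 0 0 0 -0.42 3.7; 1.52 -0.365 0 0 0 -0.5 3.7; 1.52 -0.365 0 0 0 -0.5 3.7; 1.52 -0.365 0 0 0 -0.5 3.7' 20;  python3 plan.py .096 .222 .227 .232 .237 .242 .245
```

```text
t: 13.3
eef_pos: [0.5995, 0.0724, 0.0961]
ee_rot: [[-0.164, 0.987, -0.0], [0.987, 0.164, -0.0], [-0.0, -0.0, -1.0]]
force: [-0.5, -0.5, -1.7]
grip_width: 0.0394
grip_force: 20.3
shift cm [0.057 0.025 0.012] turn [-0.0001  0.0003 -0.0032] target [0.5996 0.073  0.096 ] 99.6
shift cm [ 0.555 -0.018  0.012] turn [-1.000e-04  3.000e-04 -1.698e-01] target [0.5984 0.0778 0.096 ] 109.1
shift cm [ 1.044 -0.123  0.012] turn [-1.000e-04  3.000e-04 -2.178e-01] target [0.5966 0.0825 0.096 ] 111.9
shift cm [ 1.532 -0.231  0.012] turn [-1.000e-04  3.000e-04 -2.178e-01] target [0.5947 0.0871 0.096 ] 111.9
shift cm [ 2.02  -0.339  0.012] turn [-1.000e-04  3.000e-04 -2.178e-01] target [0.5928 0.0918 0.096 ] 111.9
shift cm [ 2.313 -0.404  0.012] turn [-1.000e-04  3.000e-04 -2.178e-01] target [0.5917 0.0946 0.096 ] 111.9
t 13.3 eef [0.5995 0.0724 0.0961] F [-0.5 -0.5 -1.7] w 0.0394 gf 20.339785488322377
```

```bash
python3 -m inch '0.3 0 0 0 0 -0.08 3.7; 0.55 -0.02 0 0 0 -0.165 3.7; 0.8 -0.07 0 0 0 -0.2 3.7; 1.04 -0.12 0 0 0 -0.218 3.7; 1.4 -0.2 0 0 0 -0.218 3.7; 1.7 -0.27 0 0 0 -0.218 3.7; 2 -0.34 0 0 0 -0.218 3.7; 2 -0.34 0 0 0 -0.218 3.7' 20;  python3 plan.py .096 .242 .252 .262 .272
```

```text
t: 14.3
eef_pos: [0.5927, 0.0924, 0.0962]
ee_rot: [[-0.375, 0.927, 0.0], [0.927, 0.375, 0.0], [0.0, 0.0, -1.0]]
force: [-0.4, 0.3, -1.8]
grip_width: 0.0391
grip_force: 20.3
shift cm [-0.062 -0.007  0.022] turn [ 0.0001 -0.0002  0.0026] target [0.5928 0.0918 0.096 ] 111.9
shift cm [ 0.938 -0.004  0.022] turn [ 0.0001 -0.0002  0.0026] target [0.5891 0.1011 0.096 ] 111.9
shift cm [ 1.938 -0.002  0.022] turn [ 0.0001 -0.0002  0.0026] target [0.5854 0.1103 0.096 ] 111.9
shift cm [2.938e+00 1.000e-03 2.300e-02] turn [ 0.0001 -0.0002  0.0026] target [0.5817 0.1196 0.096 ] 111.9
t 14.3 eef [0.5927 0.0924 0.0962] F [-0.4  0.3 -1.8] w 0.0391 gf 20.340059269219637
```

```bash
python3 -m inch '0.3 0 0 0 0 0 3.7; 0.6 0 0 0 0 0 3.7; 0.9 0 0 0 0 0 3.7; 1.2 0 0 0 0 0 3.7; 1.5 0 0 0 0 0 3.7; 1.8 0 0 0 0 0 3.7; 1.9 0 0 0 0 0 3.7; 1.9 0 0 0 0 0 3.7' 20;  python3 plan.py .096 .262; python3 - <<'E'
from h import *
s=bot.sense(); print("along",np.array(s["ee_rot"]).T@s["force"])
E
```

```text
t: 15.3
eef_pos: [0.5857, 0.1096, 0.0961]
ee_rot: [[-0.375, 0.927, 0.0], [0.927, 0.375, 0.0], [0.0, 0.0, -1.0]]
force: [-0.0, 0.1, -1.9]
grip_width: 0.0389
grip_force: 20.3
shift cm [ 0.083 -0.001  0.014] turn [ 0.0001 -0.      0.0021] target [0.5854 0.1103 0.096 ] 111.9
t 15.3 eef [0.5857 0.1096 0.0961] F [-0.   0.1 -1.9] w 0.0389 gf 20.336579522117972
along [0.12415257 0.02693297 1.86772782]
```

```bash
cat > f.py <<'E'
from h import *
s=bot.sense(); R=np.array(s["ee_rot"]); print("tool F",(R.T@s["force"]).round(2),"along",(R[:,0]@np.array(s["eef_pos"])*1000).round(2),"gf",s["grip_force"])
E
python3 -m inch '0.05 0 0 0 0 0 3.7; 0.1 0 0 0 0 0 3.7; 0.15 0 0 0 0 0 3.7; 0.2 0 0 0 0 0 3.7; 0.25 0 0 0 0 0 3.7; 0.3 0 0 0 0 0 3.7; 0.3 0 0 0 0 0 3.7; 0.3 0 0 0 0 0 3.7' 20 | head -2; python3 f.py
python3 -m inch '0.05 0 0 0 0 0 3.7; 0.1 0 0 0 0 0 3.7; 0.15 0 0 0 0 0 3.7; 0.2 0 0 0 0 0 3.7; 0.2 0 0 0 0 0 3.7; 0.2 0 0 0 0 0 3.7; 0.2 0 0 0 0 0 3.7; 0.2 0 0 0 0 0 3.7' 20 | head -2; python3 f.py
```

```text
t: 16.3
eef_pos: [0.5846, 0.1122, 0.0961]
tool F [-0.59 -0.14  1.13] along -114.95 gf 20.338072003796697
t: 17.3
eef_pos: [0.5838, 0.1141, 0.0962]
tool F [ 0.72 -0.33  1.77] along -112.91 gf 20.3376136533916
```

```bash
python3 -m inch '0.05 0 0 0 0 0 3.7; 0.1 0 0 0 0 0 3.7; 0.15 0 0 0 0 0 3.7; 0.2 0 0 0 0 0 3.7; 0.2 0 0 0 0 0 3.7; 0.2 0 0 0 0 0 3.7; 0.2 0 0 0 0 0 3.7; 0.2 0 0 0 0 0 3.7' 20 | head -2; python3 f.py
```

```text
t: 18.3
eef_pos: [0.5831, 0.1158, 0.0962]
tool F [-1.94 -0.06  1.58] along -111.07 gf 20.345971416682005
```

```bash
python3 -m inch '0.03 0 0 0 0 0 3.7; 0.06 0 0 0 0 0 3.7; 0.1 0 0 0 0 0 3.7; 0.1 0 0 0 0 0 3.7; 0.1 0 0 0 0 0 3.7; 0.1 0 0 0 0 0 3.7; 0.1 0 0 0 0 0 3.7; 0.1 0 0 0 0 0 3.7' 30 | head -2; python3 f.py
```

```text
t: 19.3
eef_pos: [0.5827, 0.1166, 0.0961]
tool F [-3.24 -0.16  0.97] along -110.11 gf 30.250652823597193
```

```bash
python3 -m inch '0.03 0 0 0 0 0 3.7; 0.06 0 0 0 0 0 3.7; 0.1 0 0 0 0 0 3.7; 0.1 0 0 0 0 0 3.7; 0.1 0 0 0 0 0 3.7; 0.1 0 0 0 0 0 3.7; 0.1 0 0 0 0 0 3.7; 0.1 0 0 0 0 0 3.7' 30 | head -2; python3 f.py
```

```text
t: 20.3
eef_pos: [0.5823, 0.1174, 0.0961]
tool F [-5.15 -2.85  1.84] along -109.21 gf 30.255525838583708
```

```bash
python3 -m inch '0.03 0 0 0 0 0 3.7; 0.06 -0.02 0 0 0 0 3.7; 0.08 -0.03 0 0 0 0 3.7; 0.08 -0.03 0 0 0 0 3.7; 0.08 -0.03 0 0 0 0 3.7; 0.08 -0.03 0 0 0 0 3.7; 0.08 -0.03 0 0 0 0 3.7; 0.08 -0.03 0 0 0 0 3.7' 30 | head -2; python3 f.py
```

```text
t: 21.3
eef_pos: [0.5821, 0.1177, 0.0961]
tool F [-5.23 -0.69  1.66] along -108.78 gf 30.249080769717693
```

```bash
python3 - <<'E'
from h import *
L=[]
for i in range(6):
    im=bot.get_image("scene"); s=bot.sense(); R=np.array(s["ee_rot"]); L.append(np.r_[R.T@s["force"],R[:,0]@np.array(s["eef_pos"])*1000])
print(np.mean(L,0).round(2),np.std(L,0).round(2))
cv2.imwrite("pics/c3.png",cv2.resize(im[60:190,310:430],None,fx=4,fy=4,interpolation=cv2.INTER_CUBIC))
E
```

```text
[  -5.31   -1.37    0.94 -108.77] [0.44 0.55 0.35 0.01]
```

View pics/c3.png

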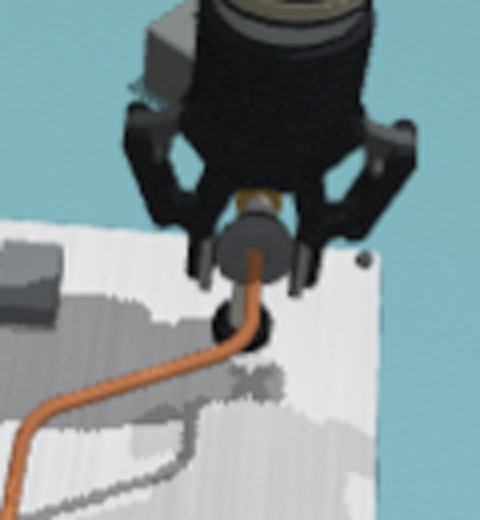

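The core is up at the far end against the sleeve and bumper, at crop (255,248), held squarely between the fingers. Mean push is 5.3 N, so I press a little further and hold.

```bash
cat > g.py <<'E'
from h import *
L=[]
for i in range(5):
    bot.get_image("scene"); s=bot.sense(); R=np.array(s["ee_rot"]); L.append(np.r_[R.T@s["force"],R[:,0]@np.array(s["eef_pos"])*1000])
print("tool F, along",np.mean(L,0).round(2),"t",s["t"])
E
python3 -m inch '0.03 0 0 0 0 0 3.7; 0.06 0 0 0 0 0 3.7; 0.1 -0.02 0 0 0 0 3.7; 0.1 -0.02 0 0 0 0 3.7; 0.1 -0.02 0 0 0 0 3.7; 0.1 -0.02 0 0 0 0 3.7; 0.1 -0.02 0 0 0 0 3.7; 0.1 -0.02 0 0 0 0 3.7' 30 | head -2; python3 g.py
```

```text
t: 22.6
eef_pos: [0.5818, 0.118, 0.0961]
tool F, along [  -6.08   -1.16    1.35 -108.23] t 22.85
```

```bash
python3 -m inch '0.05 0 0 0 0 0 3.7; 0.1 0 0 0 0 0 3.7; 0.13 0 0 0 0 0 3.7; 0.13 0 0 0 0 0 3.7; 0.13 0 0 0 0 0 3.7; 0.13 0 0 0 0 0 3.7; 0.13 0 0 0 0 0 3.7; 0.13 0 0 0 0 0 3.7' 30 | head -2; python3 g.py
```

```text
t: 23.85
eef_pos: [0.5816, 0.1184, 0.0961]
tool F, along [  -7.41   -1.14    0.7  -107.55] t 24.1
```

```bash
python3 -m inch '0.05 0 0 0 0 0 3.7; 0.08 0 0 0 0 0 3.7; 0.08 0 0 0 0 0 3.7; 0.08 0 0 0 0 0 3.7; 0.08 0 0 0 0 0 3.7; 0.08 0 0 0 0 0 3.7; 0.08 0 0 0 0 0 3.7; 0.08 0 0 0 0 0 3.7' 30 | head -2; python3 g.py
```

```text
t: 25.1
eef_pos: [0.5814, 0.1187, 0.0961]
tool F, along [  -7.18   -1.4     1.5  -107.13] t 25.35
```

```bash
python3 -m inch '0 0 0 0 0 0 3.7; 0.05 0 0 0 0 0 3.7; 0.1 0 0 0 0 0 3.7; 0.1 0 0 0 0 0 3.7; 0.1 0 0 0 0 0 3.7; 0.1 0 0 0 0 0 3.7; 0.1 0 0 0 0 0 3.7; 0.1 0 0 0 0 0 3.7' 45 | head -2; python3 g.py
```

```text
t: 26.35
eef_pos: [0.5812, 0.1191, 0.0961]
tool F, along [  -8.64   -1.13    0.8  -106.59] t 26.6
```

Pressing at about 8.6 N. I hold for a full second more.

```bash
python3 -m inch '0 0 0 0 0 0 3.7; 0 0 0 0 0 0 3.7; 0 0 0 0 0 0 3.7; 0 0 0 0 0 0 3.7; 0 0 0 0 0 0 3.7; 0 0 0 0 0 0 3.7; 0 0 0 0 0 0 3.7; 0 0 0 0 0 0 3.7' 45 | head -2; python3 g.py
```

```text
t: 27.6
eef_pos: [0.5812, 0.119, 0.0962]
tool F, along [  -8.97   -1.34    1.1  -106.6 ] t 27.85
```

```bash
python3 -m inch '-0.05 0 0 0 0 0 3.7; -0.1 0 0 0 0 0 3.7; -0.15 0 0 0 0 0 3.7; -0.2 0 0 0 0 0 3.7; -0.25 0 0 0 0 0 3.7; -0.25 0 0 0 0 0 3.7; -0.25 0 0 0 0 0 3.7; -0.25 0 0 0 0 0 3.7' 45 | head -2; python3 g.py
```

```text
t: 28.85
eef_pos: [0.5817, 0.1182, 0.0962]
tool F, along [  -6.74   -1.11    0.94 -107.92] t 29.1
```

```bash
python3 -m inch '-0.1 0 0 0 0 0 3.7; -0.2 0 0 0 0 0 3.7; -0.25 0 0 0 0 0 3.7; -0.3 0 0 0 0 0 3.7; -0.35 0 0 0 0 0 3.7; -0.35 0 0.1 0 0 0 3.7; -0.35 0 0.2 0 0 0 3.7; -0.35 0 0.2 0 0 0 3.7' 45 | head -2; python3 g.py
```

```text
t: 30.1
eef_pos: [0.5827, 0.1171, 0.0944]
tool F, along [  -3.84   -0.43   -1.19 -109.89] t 30.35
```

```bash
python3 -m inch '-0.05 0 0 0 0 0 3.7; -0.1 0 0 0 0 0 3.7; -0.15 0 0 0 0 0 3.7; -0.2 0 0 0 0 0 3.7; -0.2 0 0 0 0 0 3.7; -0.2 0 0 0 0 0 3.7; -0.2 0 0 0 0 0 3.7; -0.2 0 0 0 0 0 3.7' 20 | head -2; python3 g.py
```

```text
t: 31.35
eef_pos: [0.5827, 0.1151, 0.094]
tool F, along [-2.0000e-02  5.1000e-01  1.6700e+00 -1.1184e+02] t 31.6
```

```bash
python3 -m inch '0.03 0 0 0 0 0 3.7; 0.05 0 0 0 0 0 3.7; 0.07 0 0 0 0 0 3.7; 0.07 0 0 0 0 0 3.7; 0.07 0 0 0 0 0 3.7; 0.07 0 0 0 0 0 3.7; 0.07 0 0 0 0 0 3.7; 0.07 0 0 0 0 0 3.7' 20 | head -2; python3 g.py
```

```text
t: 32.6
eef_pos: [0.5827, 0.1153, 0.0941]
tool F, along [  -1.08   -0.75    1.1  -111.38] t 32.85
```

```bash
python3 -m inch '0 0 0 0 0 0 4.1; 0 0 0 0 0 0 4.4; 0 0 0 0 0 0 4.8; 0 0 0 0 0 0 5.2; 0 0 0 0 0 0 5.6; 0 0 0 0 0 0 5.6; 0 0 -0.5 0 0 0 5.6; 0 0 -1.2 0 0 0 5.6' 20 | head -2; python3 g.py
python3 -m inch '0 0 -1 0 0 0 5.6; 0 0 -3 0 0 0 5.6; 0 0 -5 0 0 0 5.6; 0 0 -7 0 0 0 5.6; -2 0 -9 0 0 0 5.6; -6 0 -11 0 0 0 5.6; -11 0 -11 0 0 0 5.6; -16 0 -11 0 0 0 5.6' 20|head -2; python3 - <<'E'
from h import *
C={n:bot.camera_info(n) for n in("scene","top")}
q=np.load("q.npy")
def draw(n,im,s0,r,col,o):
    P,h=world(q[:3],q[3:7],s0,o); a=np.linspace(0,6.283,40)
    P[2]-=.003 if r>.015 else 0
    X=P+r*(np.c_[-np.sin(h)*np.cos(a),np.cos(h)*np.cos(a),np.sin(a)])
    return proj(C[n],X)
out=[]
for n,b in(("scene",(320,60,440,180)),("top",(140,160,260,280))):
    im=bot.get_image(n); k=5; x0,y0,x1,y1=b
    v=cv2.resize(im[y0:y1,x0:x1],None,fx=3.3,fy=3.3,interpolation=cv2.INTER_CUBIC)
    cv2.imwrite(f"pics/{n}4.png",im); out.append(v)
cv2.imwrite("pics/c4.png",np.hstack(out))
E
python3 plan.py xy .4428 -.3707 .15 111.2
```

```text
t: 33.85
eef_pos: [0.5827, 0.1155, 0.1065]
tool F, along [  -0.55   -0.     -0.22 -111.32] t 34.1
t: 35.1
eef_pos: [0.6434, -0.0341, 0.2174]
shift cm [-23.199 -30.676   6.77 ] turn [-0.0014  0.0064  0.0017] target [ 0.4428 -0.3707  0.15  ] 111.2
t 35.2 eef [ 0.6443 -0.0427  0.2158] F [-0.7  0.2  0.1] w 0.0562 gf 0.0
```

View pics/c4.png

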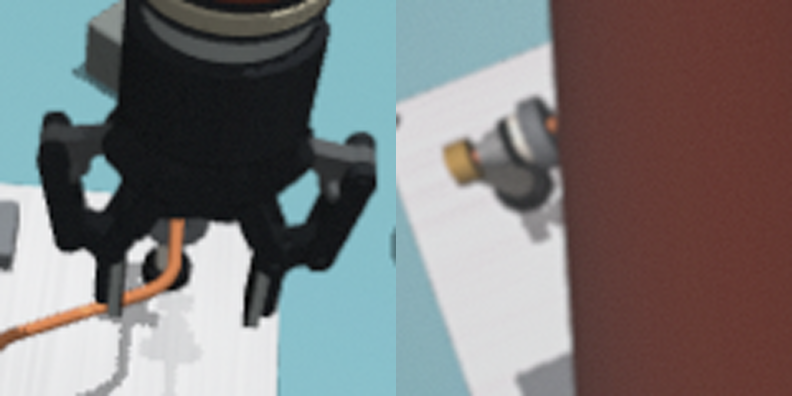

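The core is released and sits flush against the white sleeve, which is against the black bumper (right half, around (540,130) and (515,140)). Now to the button, with the fingers closing.

```bash
python3 -m inch '-2.5 -3.5 0 0 0 0 4; -6 -8 0.5 0 0 0 3; -9.5 -12.5 1.5 0 0 0 2; -13 -17 2.5 0 0 0 1; -16.5 -21.5 4 0 0 0 0; -19.5 -26 5.5 0 0 0 0; -22 -29 6.5 0 0 0 0; -23.2 -30.7 6.8 0 0 0 0' 20|head -2; python3 - <<'E'
from h import *
o=[]
for n,b in(("scene",(110,240,230,360)),("top",(140,160,260,280))):
    im=bot.get_image(n); x0,y0,x1,y1=b
    o.append(cv2.resize(im[y0:y1,x0:x1],None,fx=3.3,fy=3.3,interpolation=cv2.INTER_CUBIC)); cv2.imwrite(f"pics/{n}5.png",im)
cv2.imwrite("pics/c5.png",np.hstack(o))
E
python3 plan.py xy .443 -.371 .09 111.2
```

```text
t: 36.2
eef_pos: [0.4432, -0.365, 0.1478]
shift cm [-0.546 -0.275  5.804] turn [-0.0012  0.0001  0.0101] target [ 0.443 -0.371  0.09 ] 111.2
t 36.3 eef [ 0.4436 -0.3649  0.148 ] F [-0.   0.1 -0.9] w -0.0003 gf 0.0
```

View pics/c5.png

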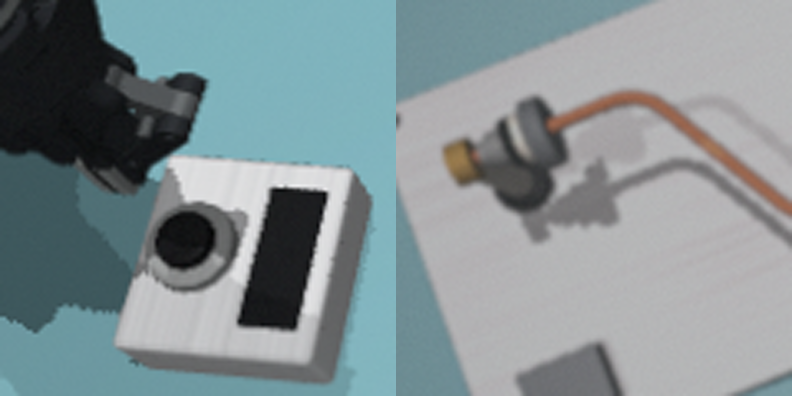

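The core is still flush on the sleeve, at right half (537,130). The button stands proud of its ring: its top is at left half (183,240), scene px (165.5,312.7). I check its height by triangulating.

```bash
python3 - <<'E'
from h import *
im=cv2.imread("pics/top0.png"); g=cv2.cvtColor(im,cv2.COLOR_BGR2GRAY)[255:292,438:476]
m=(g<55).astype(np.uint8); n,l,st,ce=cv2.connectedComponentsWithStats(m); k=1+np.argmax(st[1:,4]); print(st[k],ce[k]+[438,255])
for z in(.05,.055,.06,.065,.07):
    print(z,(back(bot.camera_info("top"),[ce[k]+[438,255]],z)[0]+[.0013,0,0]).round(4),(back(bot.camera_info("scene"),[(165.5,312.7)],z)[0]-[.0013,0,0]).round(4))
E
```

```text
[ 12  12  14  14 154] [456.57142857 273.78571429]
0.05 [ 0.443  -0.3744  0.05  ] [ 0.4347 -0.3688  0.05  ]
0.055 [ 0.4432 -0.3728  0.055 ] [ 0.4373 -0.3692  0.055 ]
0.06 [ 0.4433 -0.3712  0.06  ] [ 0.4398 -0.3696  0.06  ]
0.065 [ 0.4434 -0.3696  0.065 ] [ 0.4423 -0.37    0.065 ]
0.07 [ 0.4436 -0.368   0.07  ] [ 0.4449 -0.3704  0.07  ]
```

```bash
python3 -m inch '-0.2 -0.1 1 0 0 0 0; -0.45 -0.24 2 0 0 0 0; -0.45 -0.24 3.2 0 0 0 0; -0.45 -0.24 4.4 0 0 0 0; -0.45 -0.24 5.6 0 0 0 0; -0.45 -0.24 6.5 0 0 0 0; -0.45 -0.24 7.1 0 0 0 0; -0.45 -0.24 7.1 0 0 0 0' 20|head -2; python3 plan.py xy .443 -.370 .065 111.2
```

```text
t: 37.3
eef_pos: [0.4443, -0.368, 0.0767]
shift cm [-0.136 -0.194  1.17 ] turn [-0.0003 -0.0007  0.014 ] target [ 0.443 -0.37   0.065] 111.2
t 37.3 eef [ 0.4443 -0.368   0.0767] F [ 0.4  1.1 -0.3] w -0.0004 gf 0.0
```

```bash
python3 -m inch '-0.1 -0.1 0.2 0 0 0 0; -0.13 -0.17 0.4 0 0 0 0; -0.13 -0.17 0.6 0 0 0 0; -0.13 -0.17 0.8 0 0 0 0; -0.13 -0.17 1 0 0 0 0; -0.13 -0.17 1.1 0 0 0 0; -0.13 -0.17 1.2 0 0 0 0; -0.13 -0.17 1.2 0 0 0 0' 20|head -2; python3 f.py
python3 -m inch '0 0 0.05 0 0 0 0; 0 0 0.1 0 0 0 0; 0 0 0.15 0 0 0 0; 0 0 0.2 0 0 0 0; 0 0 0.25 0 0 0 0; 0 0 0.3 0 0 0 0; 0 0 0.3 0 0 0 0; 0 0 0.3 0 0 0 0' 20|head -2; python3 f.py
```

```text
t: 38.3
eef_pos: [0.4434, -0.3703, 0.0661]
tool F [ 0.66 -2.87 -8.81] along -509.47 gf 4.3182322740904056
t: 39.3
eef_pos: [0.4434, -0.3704, 0.0658]
tool F [  5.25  -4.68 -23.91] along -509.6 gf 12.04907397273928
```

Hard stop at about z 0.066. I raise it in steps to verify that this was the button's full travel.

```bash
python3 -m inch '0 0 -0.1 0 0 0 0; 0 0 -0.2 0 0 0 0; 0 0 -0.3 0 0 0 0; 0 0 -0.4 0 0 0 0; 0 0 -0.5 0 0 0 0; 0 0 -0.6 0 0 0 0; 0 0 -0.6 0 0 0 0; 0 0 -0.6 0 0 0 0' 20|head -2; python3 g.py
python3 -m inch '0 0 -0.1 0 0 0 0; 0 0 -0.2 0 0 0 0; 0 0 -0.3 0 0 0 0; 0 0 -0.3 0 0 0 0; 0 0 -0.3 0 0 0 0; 0 0 -0.3 0 0 0 0; 0 0 -0.3 0 0 0 0; 0 0 -0.3 0 0 0 0' 20|head -2; python3 g.py
```

```text
t: 40.3
eef_pos: [0.4433, -0.3703, 0.068]
tool F, along [  -1.54   -2.17   -3.9  -509.38] t 40.55
t: 41.55
eef_pos: [0.4436, -0.3695, 0.0711]
tool F, along [ 4.1000e-01  6.4000e-01 -2.2400e+00 -5.0885e+02] t 41.8
```

The force falls off like a spring from 3.9 N to 2.2 N over 3 mm, so it was the button and it was pressed to its stop. I retreat and check the core.

```bash
python3 -m inch '0 0 -1 0 0 0 0; 0 0 -2.5 0 0 0 0; 0 0 -4.5 0 0 0 0; 0 0 -6.5 0 0 0 0; 0 0 -8.5 0 0 0 0; 0 0 -10 0 0 0 0; 0 0 -10 0 0 0 0; 0 0 -10 0 0 0 0' 20|head -2; python3 g.py; python3 - <<'E'
from h import *
im=bot.get_image("top"); im5=cv2.imread("pics/top5.png")
b=np.s_[120:315,125:355]; d=cv2.absdiff(im[b],im5[b])[:,:180].max(2); print("changed px on jig",int((d>50).sum()))
cv2.imwrite("pics/c6.png",np.hstack([cv2.resize(x,None,fx=3.3,fy=3.3,interpolation=cv2.INTER_CUBIC) for x in(bot.get_image("scene")[60:180,300:420],im[160:280,140:260])]))
E
```

```text
t: 42.8
eef_pos: [0.4428, -0.3698, 0.1706]
tool F, along [ 8.0000e-02 -4.0000e-01  2.1000e-01 -5.0847e+02] t 43.05
changed px on jig 0
```

View pics/c6.png

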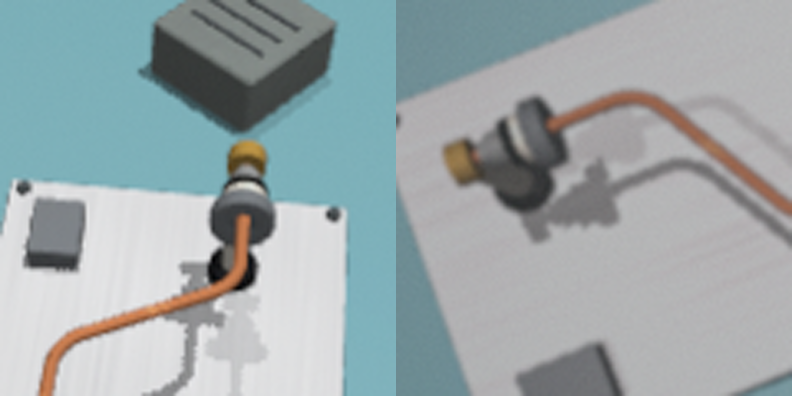

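The core (left half (243,215)) rests flush on the sleeve and bumper. The module has not moved and the robot is clear, so I hand in.

```bash
python3 -c "from rig import bot; print(bot.sign_off())"
```

```text
the job is handed in; nothing more can be done
None
```

The core was slid round both bends, pressed the sleeve home at about 8–9 N for over a second and was let go there; the button was then pressed to its stop, and the job was handed in at about 43 s with the robot clear.

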